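# Fit a keel roller in its trailer bracket

### The arm

A 6-joint arm with a two-finger parallel gripper is mounted at the origin on a cart in front of the work surface, level with it; the furniture and walls round the work are solid. World frame = base frame: x ahead of the robot, y to its left, z up, the work surface at z = 0. Lengths are in m, angles in rad, forces in N, time in s.
With the tool pointing down it reaches from about 0.35 to 0.975 m from the base axis. Payload 4.9 kg.
Tool frame: the origin (TCP) lies midway between the tips of the shut fingers; the grasp point (between the pads) lies 19 mm behind it; z points along the fingers, x is the direction in which the jaws open and shut, and the axes are right-handed (so a half turn about z gives the same grasp; the last joint's range is limited). The gripper opens to 85 mm and grips with 20 to 120 N. Pads are 22 mm wide; open, the fingers measure 114 mm over their backs; the gripper's body (76 mm by 85 mm) begins 54 mm behind the grasp point. The pads swing forward as they close: fully open they stand 13 mm farther back than shut.
Start: joints at [1.043, 0.053, 1.613, -0, 1.476, -0.119], TCP at [0.248, 0.573, 0.231] pointing down, gripper open.
Joint ranges: [-3.01, 3.01], [-1.01, 2.22], [0.06, 2.58], [-1.02, 4.17], [0.09, 2.62], [-3.14, 3.14]. Speed limits (rad/s): [2.57, 2.57, 3.14, 3.14, 3.14, 3.14].

### API

Orientations are given as a rotation vector (axis times angle).
In Python, from cell import ctrl gives the robot as it stands.
- The arm moves only by the tool jog_arm, never from a script. Its argument "deltas" is one flat list of numbers, 4 for each row, row after row: the shift along the tool's x, y, z in units of 40 mm (1.0 is 40 mm), then the turn about the tool's z in units of 6 degrees (1.0 is 6 degrees). In form: [tx, ty, tz, yaw, tx, ty, tz, yaw, ...]. A call has 1 to 20 rows; each row shifts and turns the pose as measured when the row begins, along the tool's axes as they then stand; what a row does not reach is not made up. A row lasts 1/12 s, in which the tool goes at most 41.7 mm and 7.16 degrees, less where a joint would pass 70% of its speed; a pose out of reach is approached as far as the arm can. A call is refused whole if a number of a shift passes 1 or a number of a turn 1, either way. A call with a gripper value outside its range is refused whole. "gripper" is the finger opening in mm, from 0 to 85.4, set as the call begins (left out, the last holds). The fingers move at their own pace and stop on an object; "grip_force" is the grip in N (left out, the last holds). Time passes only in rows, so rows that do not move let the fingers close. It gives the time, the measured TCP pose, the force and the opening at its end, in the units of the state.
- ctrl.state(): the state, without advancing time (a new reading comes with each control period).
- ctrl.camera(name): name is "scene" or "top"; returns (picture, depth): 384x512x3 uint8, red, green, blue; 384x512 float32, m along the optical axis (not along the pixel's ray), 0 where there is no reading.
- ctrl.camera_params(name): a dict with "camera_matrix" (3x3 intrinsics, pixels), "T" (4x4, takes a point from camera to world coordinates). Camera axes: x right, y up, looking along -z (the intrinsics and any distortion apply to the point x, -y, -z); pixel columns grow to the right and rows downward; lengths in m; the calibration is good to about 2 mm. A picture is of the moment at which its call begins. camera_params takes no time and is no camera call.
- ctrl.job_done(): hands the job in, once; it reports no verdict.
The state is a dict: "clock": time; "qpos": joint angles; "dq": joint speeds; "effort": joint torques, N m; "tool_pos": TCP position; "orientation": TCP orientation; "ft_force": force on the tool from outside, world axes, zero at the start; "moment": the same for the moment, N m; "width": finger opening in m.
Only numpy, scipy, OpenCV 4.12 (cv2) and the standard library are available. Lean on these libraries where they do the work, as an engineer would, in place of code of your own. Each camera call takes 0.05 s, during which the arm holds its last target.

### The job

Get the boat-trailer bracket ready for the customer: pinch the two opposed side buttons of the plastic transit spacer that is clipped into it, lift the spacer out and put it in the grey tray. Then lower the black roller, with its steel spindle, gently into the two open slots of the bracket until both ends of the spindle rest on the bottom of their slots, and only then let go: do not drop it in.

Things in the scene. Friction and masses are not known exactly. Their poses are not given: they have to be found in the camera images.
- bracket: Steel bracket fixed to the counter. Origin: centre of the underside of its 112 x 124 x 8 mm base plate, on the counter; z up. Two upright cheek plates (60 mm wide in x): inner faces at y = +-42 mm, outer at +-50, tops 92 mm above the counter. At x = 0 each has a vertical slot 15 mm wide, open at the top with 45-degree lead-ins (mouth 28 mm), its flat bottom 64 mm above the counter.
- bracket_seat (a point): Point in the bracket half-way between the two slots, 70 mm above the counter, where the centre of the roller lies when its spindle rests on both slot bottoms. Axes as the bracket's: y runs along the seated spindle, x across the slots, z up.
- spacer: Plastic transit spacer clipped in the bracket between the cheeks, about 0.2 kg. Origin: centre of its underside, at the start 8 mm above the counter on the base plate, axes in line with the bracket's. 80 mm long (y), 28 mm thick (x), 82 mm tall; 12 mm round stubs at both ends (104 mm overall in y, 63 mm above its underside) stand in the slots. It comes out straight up.
- spacer_buttons (a point): Point on the spacer's centre line at mid-height of its two opposed buttons, 62 mm above its underside; axes as the spacer's. The buttons are 24 x 24 mm pads in the middle of its +x and -x faces, 48 mm across their outer faces, 34 mm when pinched right in. Spring: 2 N at first, 5.5 N right in. A grip of 15 to 30 N across x pinches both in and holds the spacer for the lift.
- spacer_barbs (a point): Point on the spacer's centre line 6 mm above its underside, between the barbs at the feet of the two buttons (out to x = +-27.5 mm). Each barb is caught under a hooked tab of the bracket (x = +-24 to +-35 mm, 28 mm wide in y, 24 mm tall above the counter) until its button is pressed in by 4 mm or more.
- button_front (a joint): Travel of the button on the -x face of the spacer: 0 = out (barb caught), 0.007 m = pressed right in.
- button_back (a joint): Travel of the button on the +x face of the spacer: 0 = out (barb caught), 0.007 m = pressed right in.
- roller_middle (a point): Centre of the roller, a black rubber spool lying on the counter (28 mm up), about 0.3 kg, same both ways round. 76 mm long in y, 44 mm diameter over its middle 36 mm (grip there, across y), 56 mm at both ends. A 12 mm steel spindle 138 mm long runs along y; its 20 mm collars, 58 to 65 mm off the middle, go outside the cheeks. Side play between the cheeks: 4 mm each way.
- roller_end_a (a point): Point on the spindle's axis 46 mm from the middle, towards -y of the roller, where it lies in a slot.
- roller_end_b (a point): Point on the spindle's axis 46 mm from the middle, towards +y of the roller, where it lies in a slot.
- tray: Shallow open grey tray fixed to the counter, 130 mm (x) by 170 mm (y), walls 4 mm thick and 24 mm high, floor 4 mm thick, empty. Origin at the centre of its underside, on the counter; z up.
There are look-alikes about, which are no part of the job. What is shaped like the spacer but red is not meant.

How it is judged:
On the way, in this order (a step that is already met when the one before it is completed fails the run):
1. both side buttons of the spacer are pinched in together (value of joint each of button_front, button_back above 0.004 m), for 0.1 s.
2. the spacer is in the tray and let go (x of spacer_buttons in the frame of tray between -0.065 and 0.065 m and y of spacer_buttons in the frame of tray between -0.085 and 0.085 m and z of spacer_buttons in the frame of tray below 0.075 m and contact force between the fingers and spacer below 0.2 N), for 0.2 s.
3. both spindle ends are at the bottom of their slots (z of roller_end_a in the frame of bracket_seat between -0.003 and 0.003 m and x of roller_end_a in the frame of bracket_seat between -0.004 and 0.004 m and z of roller_end_b in the frame of bracket_seat between -0.003 and 0.003 m and x of roller_end_b in the frame of bracket_seat between -0.004 and 0.004 m and y of roller_middle in the frame of bracket_seat between -0.008 and 0.008 m), for 0.2 s.
At the end, for the whole second after the job is handed in: Both spindle ends are within 3 mm of the seated height and 4 mm of their slot's centre line, the roller within 8 mm of mid-way between the cheeks; the spacer stands or lies in the tray (button point over it, under 75 mm above its underside); both are released and at rest (all of step 2 and all of step 3 and contact force between the fingers and roller below 0.2 N and linear speed of each of roller, spacer below 0.02 m/s and angular speed of roller below 0.3 rad/s); the robot touches nothing.
It fails at once if the roller is banged into the bracket (more than 60 N between them) (contact force between roller and bracket above 60 N).
It fails at once if the roller is let go over the bracket, more than 8 mm above its seat (dropped in) (x of roller_middle in the frame of bracket_seat between -0.02 and 0.02 m and y of roller_middle in the frame of bracket_seat between -0.02 and 0.02 m and z of roller_middle in the frame of bracket_seat between 0.008 and 0.08 m and contact force between the fingers and roller below 0.05 N).
It also fails if it takes over 69 s, if anything falls off the work surface, if the arm or the gripper's body presses on something with over 40 N, if the wrist force passes 120 N, or if a joint passes its speed limit or range.

## Working session

There is one attempt and no reset: what is moved stays moved. The work goes in short steps, Python scripts to look and compute and a tool call to move; the robot and the scene stay as the last step left them, time stands still between calls to the robot, and variables do not carry over. Pictures are saved under pics/ and viewed, and the job is handed in when it is done.

Besides the shell and the picture viewer there is one more tool, called after ">>>" in YAML: its name, and indented under it one key for each argument. jog_arm: Moves the arm, as the interface text tells. Its arguments: {"type":"object","properties":{"deltas":{"type":"array","items":{"type":"number"}},"gripper":{"type":"number"},"grip_force":{"type":"number"}},"required":["deltas"]}

```bash
mkdir -p pics; ls
python3 - <<'E'
from cell import ctrl
import cv2,numpy as np
print(ctrl.state())
for n in("scene","top"):
    p,d=ctrl.camera(n); cv2.imwrite(f"pics/{n}0.png",p[:,:,::-1]); np.savez(f"pics/{n}0.npz",p=p,d=d)
    print(n,ctrl.camera_params(n))
E
```

```text
pics
{'clock': 0.0, 'qpos': array([ 1.04302368e+00,  5.33515072e-02,  1.61432774e+00, -1.12850449e-05,
        1.47600269e+00, -1.19023790e-01]), 'dq': array([ 9.81768946e-05,  1.61626647e-06,  3.05491914e-04, -1.83575760e-03,
       -5.21698050e-04,  1.66218580e-04]), 'effort': array([-7.09919914e-05, -3.93683124e+01, -3.70178461e+01, -9.67062351e-05,
        7.09698055e-03,  3.15658633e-05]), 'tool_pos': array([0.24810572, 0.57294907, 0.23004619]), 'orientation': array([ 2.62527208,  1.72384125, -0.00292904]), 'ft_force': array([ 0.02940225, -0.16950268,  0.07641228]), 'moment': array([0.01287146, 0.03761654, 0.01288154]), 'width': 0.08546615770262858}
scene {'camera_matrix': array([[362.46131379,   0.        , 252.71946255],
       [  0.        , 362.46131379, 192.16667903],
       [  0.        ,   0.        ,   1.        ]]), 'T': array([[ 0.44543879,  0.66013921, -0.60481445, -0.02973079],
       [-0.89522027,  0.33809167, -0.29030104, -0.29504925],
       [ 0.01284363,  0.67075349,  0.74156914,  0.8870621 ],
       [ 0.        ,  0.        ,  0.        ,  1.        ]])}
top {'camera_matrix': array([[493.14724962,   0.        , 258.1559108 ],
       [  0.        , 493.14724962, 192.22491323],
       [  0.        ,   0.        ,   1.        ]]), 'T': array([[ 0.01521568,  0.99468253, -0.10185843,  0.49020381],
       [-0.99984857,  0.01599635,  0.00685186,  0.03488255],
       [ 0.00844479,  0.10173875,  0.99477531,  1.48086321],
       [ 0.        ,  0.        ,  0.        ,  1.        ]])}
```

View pics/scene0.png

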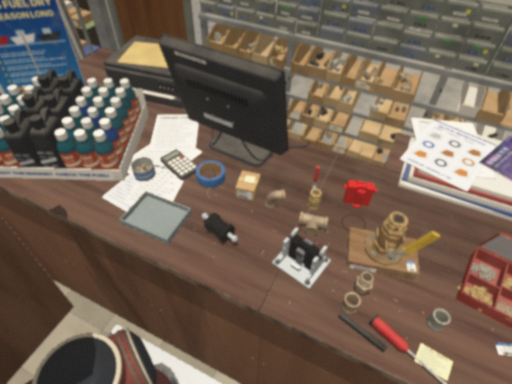

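View pics/top0.png

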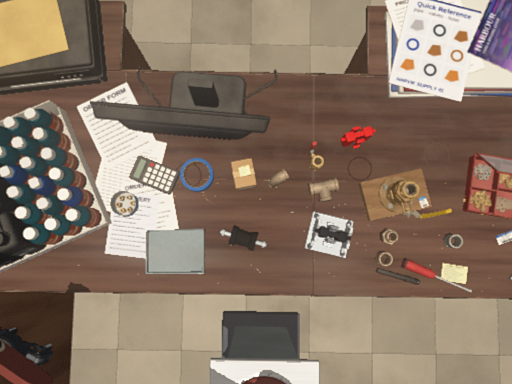

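```bash
cat > h.py <<'E'
import numpy as np,cv2
from cell import ctrl
def ray(n,u,v,z):
    P=ctrl.camera_params(n);K=P["camera_matrix"];T=P["T"]
    d=np.array([(u-K[0,2])/K[0,0],-(v-K[1,2])/K[1,1],-1.]);d=T[:3,:3]@d;o=T[:3,3]
    return o+d*(z-o[2])/d[2]
def proj(n,X):
    P=ctrl.camera_params(n);K=P["camera_matrix"];T=P["T"]
    c=T[:3,:3].T@(np.asarray(X)-T[:3,3]);return np.array([K[0,0]*c[0]/-c[2]+K[0,2],K[1,1]*-c[1]/-c[2]+K[1,2]])
def cloud(n,d):
    P=ctrl.camera_params(n);K=P["camera_matrix"];T=P["T"]
    v,u=np.indices(d.shape)
    c=np.stack([(u-K[0,2])/K[0,0]*d,-(v-K[1,2])/K[1,1]*d,-d],-1)
    return c@T[:3,:3].T+T[:3,3]
E
python3 - <<'E'
from h import *
t=np.load("pics/top0.npz");s=np.load("pics/scene0.npz")
a=cv2.resize(t['p'][190:280,130:365,::-1],None,fx=3.4,fy=3.4,interpolation=cv2.INTER_CUBIC)
cv2.imwrite("pics/topcrop.png",a)
a=cv2.resize(s['p'][185:290,110:340,::-1],None,fx=3.4,fy=3.4,interpolation=cv2.INTER_CUBIC)
cv2.imwrite("pics/scenecrop.png",a)
C=cloud("top",t['d']);np.set_printoptions(precision=3,suppress=True,linewidth=200)
print((C[208:260:2,300:360:3,2]*1000).astype(int))
for uv in((330,233),(242,237),(175,251)):print(uv,ray("top",*uv,0.03),C[uv[1],uv[0]])
E
```

```text
[[   0    4    2    1    0   -2    7   -1    0   -1    3    2    4    6    4   -3   -2   -3    0    5]
 [   0   -6    0   -2    5    2   -2    0   -2    0   -4    5    8    6    0    3    2    0    2   -1]
 [  -1    1    6    4    3    9    0    0    3    3    2   -2   -3    5    0    1   10    5    1    0]
 [   4    2    2    1    2    6   13   11    0   -1    2   -4   -1    6    1    0    0    2   -1    2]
 [   5    2    0    4    8    9   21    9   12   14   12   -4    2   -1    0    0    3    2   -3   -1]
 [   8    4    4    6   13   12   27    2    9    8    8    8    9   10    3    1    4   -4    3    4]
 [  -2    0    9    0    6    4   78    6    8    6    9    9   10    9    5   17    9   -1    0    3]
 [   0   -3   -1    4    7   15   88   91   10    7    9    7    9   12    8   10   16   11   -1    4]
 [   7    3    1    2    3   27   95    9    5   11   24   28   21    8   10    9   28   11    0    0]
 [   4    2    2    5   10   37   89   11   15    6   73   86   80   12   11    7   18   11    4    3]
 [  -4    0   -1    9    5   50   70   94   94   91   73   82   89    
[... 1037 characters left out ...]
  66   92   -2    2   -5]
 [   1    3    2    1 1480   13    5    8    7    9    7    4   10    6   24   10    0    8    2    3]
 [   2    1   -6    4    0    0   -2   -7   13    7    7    1   10    8   26    9    6    5    2    0]
 [  -5    3    6    1   -3    0    0    1   -2    1    6    4    9   11   18   10    5    1    0    2]
 [  -2   -1    0    2   -2    3    1    0    0   -4    1    3    2    9   12    4    1    2    3   -3]
 [   4   -1    0    1    4   11    1    0    3   -1    0    2    4   -1   -5    5    2   -1   -2   -1]]
(330, 233) [ 0.522 -0.188  0.03 ] [ 0.52  -0.179  0.091]
(242, 237) [0.506 0.07  0.03 ] [0.506 0.07  0.054]
(175, 251) [0.462 0.265 0.03 ] [0.462 0.269 0.004]
```

View pics/topcrop.png

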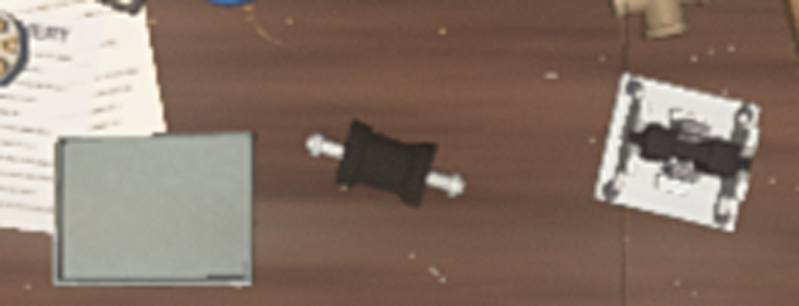

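View pics/scenecrop.png

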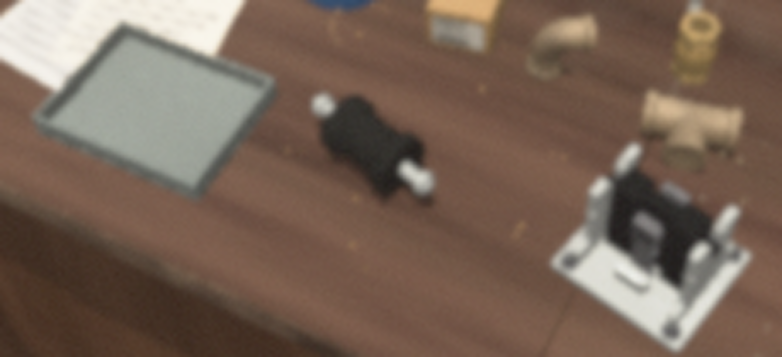

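```bash
cat > m.py <<'E'
from h import *
np.set_printoptions(precision=4,suppress=True,linewidth=200)
t=np.load("pics/top0.npz");s=np.load("pics/scene0.npz")
def big(m):
    n,l,st,c=cv2.connectedComponentsWithStats(m.astype(np.uint8));i=1+np.argmax(st[1:,4]);return l==i
def rectworld(n,mask,z):
    c=max(cv2.findContours(mask.astype(np.uint8),cv2.RETR_EXTERNAL,cv2.CHAIN_APPROX_NONE)[0],key=cv2.contourArea)
    pts=np.array([ray(n,u,v,z)[:2] for u,v in c[:,0]])
    r=cv2.minAreaRect((pts*1000).astype(np.float32));return r
for n,D,roi in(("top",t,(205,262,295,362)),("scene",s,(225,292,265,340))):
    p=D['p'].astype(int);C=cloud(n,D['d']);R=np.zeros(p.shape[:2],bool);R[roi[0]:roi[1],roi[2]:roi[3]]=1
    mx=p.max(2);mn=p.min(2)
    white=big(R&(mn>120)&(mx-mn<40))
    print(n,"base rect",rectworld(n,white,0.008),white.sum())
    blk=big(R&(mx<75)&(C[...,2]>0.03 if 1 else 1))
    print(n,"spacer black rect z90",rectworld(n,blk,0.09),blk.sum())
    gx=C[R&(C[...,2]>0.075)&(C[...,2]<.1)][:,:2]
    print("cloud rect top",cv2.minAreaRect((gx*1000).astype(np.float32)),gx.mean(0))
    o=np.zeros(p.shape,np.uint8);o[white]=(255,255,255);o[blk]=(0,0,255)
    cv2.imwrite(f"pics/m_{n}.png",cv2.resize(o[roi[0]:roi[1],roi[2]:roi[3]],None,fx=6,fy=6,interpolation=0))
# roller
for n,D,roi in(("top",t,(220,255,212,272)),("scene",s,(205,250,195,245))):
    p=D['p'].astype(int);C=cloud(n,D['d']);R=np.zeros(p.shape[:2],bool);R[roi[0]:roi[1],roi[2]:roi[3]]=1
    mx=p.max(2);mn=p.min(2)
    blk=big(R&(mx<75)); print(n,"roller black",rectworld(n,blk,0.028),blk.sum())
    w=R&(mn>110)&(mx-mn<45)
    k=w|blk
    nn,l,st,c=cv2.connectedComponentsWithStats(w.astype(np.uint8))
    for i in range(1,nn):
        if st[i,4]>4: print("  white",c[i],st[i,4],ray(n,*c[i],0.028))
    print("  all",rectworld(n,big(k),0.028))
# tray
p=t['p'].astype(int);R=np.zeros(p.shape[:2],bool);R[222:282,138:212]=1
hsv=cv2.cvtColor(t['p'],cv2.COLOR_RGB2HSV)
m=big(R&(p[...,1]>=p[...,0])&(p.min(2)>60))
print("tray",rectworld("top",m,0.02),m.sum())
E
python3 m.py
```

```text
top base rect ((518.6132202148438, -189.3433837890625), (129.11875915527344, 113.44728088378906), 77.2330551147461) 1107
top spacer black rect z90 ((518.27587890625, -185.17247009277344), (100.83343505859375, 27.73114585876465), 77.66213989257812) 263
cloud rect top ((517.6295776367188, -188.44528198242188), (102.90055084228516, 58.822967529296875), 77.3476791381836) [ 0.5174 -0.1882]
scene base rect ((516.4993286132812, -186.64767456054688), (127.23611450195312, 114.4629898071289), 77.4619140625) 828
scene spacer black rect z90 ((498.497314453125, -186.50628662109375), (85.79783630371094, 61.55618667602539), 77.32640838623047) 471
cloud rect top ((516.7476196289062, -186.0838623046875), (102.47686004638672, 59.85415267944336), 77.1626968383789) [ 0.5141 -0.1878]
top roller black ((504.88592529296875, 67.45938873291016), (76.4180679321289, 54.840633392333984), 74.27642822265625) 438
  white [224.7647 232.7451] 51 [0.5178 0.1211 0.028 ]
  white [260.7647 243.3922] 51 [0.4884 0.0149 0.028 ]
  all ((504.71258544921875, 67.38197326660156), (140.22573852539062, 54.78984069824219), 74.00325775146484)
scene roller black ((500.58746337890625, 67.77233123779297), (106.29679107666016, 64.91630554199219), 74.94969177246094) 500
  white [204.5278 215.25  ] 36 [0.5206 0.1288 0.028 ]
  white [232.3333 236.65  ] 60 [0.4899 0.0166 0.028 ]
  all ((501.6484069824219, 71.71796417236328), (144.12098693847656, 64.91630554199219), 74.94969177246094)
tray ((461.7770080566406, 267.7508544921875), (128.77633666992188, 166.97515869140625), 1.5231927633285522) 2450
```

```bash
cat >> h.py <<'E'
from scipy.spatial.transform import Rotation as Ro
def need(x,y,z,jaw=None):
    s=ctrl.state();R=Ro.from_rotvec(s['orientation']).as_matrix();p=s['tool_pos']
    a=np.degrees(np.arctan2(R[1,0],R[0,0]))
    d=np.array([x,y,z])-p
    print("t %.2f tcp %s jaw %.2f tilt %s w %.4f F %s q6 %.2f"%(s['clock'],np.round(p,4),a,np.round(R[:2,2],4),s['width'],np.round(s['ft_force'],1),s['qpos'][5]))
    t=R.T@d
    if jaw is not None:
        dy=(a-jaw+180)%360-180
        Rn=R@Ro.from_rotvec([0,0,np.radians(dy)]).as_matrix()
        print("  yaw units %.2f"%(dy/6),"; after the turn shift units",np.round(Rn.T@d/0.04,2))
    print("  shift units now",np.round(t/0.04,2))
E
python3 -c "
from h import *
need(.5173,-.1875,.20,-12.7)"
```

```text
t 0.10 tcp [0.2482 0.573  0.2302] jaw 66.57 tilt [-0.0009 -0.0016] w 0.0852 F [0.5 0.7 0.5] q6 -0.12
  yaw units 13.21 ; after the turn shift units [10.74 17.07  0.78]
  shift units now [-14.77  13.73   0.78]
```

Candidates, in top-view pixels: the black and grey spacer in the white bracket (330,233), the red look-alike (357,135), and the black roller (242,237). The grey tray is at (175,251). By the description the one in the bracket is meant. The crop shows its black body, two grey buttons and stubs in the slots. Measured sizes agree: base 127x114, roller 76x55x140, tray 129x167 mm.

>>> jog_arm:
  deltas: [0,0,0,1,0,0,0,1,0,0,0,1,0,0,0,1,0,0,0,1,0,0,0,1,0,0,0,1,0,0,0,1,0,0,0,1,0,0,0,1,0,0,0,1,0,0,0,1,0,0,0,1,0,0,0,0.2]
  gripper: 85
  grip_force: 25

```text
clock: 1.27
tool_pos: [0.2454, 0.5683, 0.2193]
orientation: [3.09, -0.453, -0.012]
ft_force: [-0.5, 0.9, 0.1]
width: 0.0849
```

>>> jog_arm:
  deltas: [0.53,0.85,0,0,0.53,0.85,0,0,0.53,0.85,0,0,0.53,0.85,0,0,0.53,0.85,0,0,0.53,0.85,0,0,0.53,0.85,0,0,0.53,0.85,0,0,0.53,0.85,0,0,0.53,0.85,0,0,0.53,0.85,0,0,0.53,0.85,0,0,0.53,0.85,0,0,0.53,0.85,0,0,0.53,0.85,0,0,0.53,0.85,0,0,0,0,0,0,0,0,0,0]

```text
clock: 2.77
tool_pos: [0.4149, -0.0778, 0.2197]
orientation: [3.081, -0.447, -0.019]
ft_force: [0.5, 0.9, 0.0]
width: 0.085
```

```bash
python3 -c "
from h import *
need(.5173,-.1875,.16,-12.7)"
```

```text
t 2.77 tcp [ 0.4149 -0.0778  0.2197] jaw -16.51 tilt [-0.0159 -0.0261] w 0.0850 F [0.5 0.9 0. ] q6 -0.05
  yaw units -0.63 ; after the turn shift units [3.11 2.07 1.52]
  shift units now [3.24 1.86 1.52]
```

>>> jog_arm:
  deltas: [0.4,0.25,0,-0.1,0.4,0.25,0,-0.1,0.4,0.25,0,-0.1,0.4,0.25,0,-0.1,0.4,0.25,0,-0.1,0.4,0.25,0,-0.1,0.2,0.2,0,0,0,0,0,0,0,0,0,0]

```text
clock: 3.52
tool_pos: [0.4999, -0.1651, 0.2165]
orientation: [3.1, -0.33, -0.03]
ft_force: [-0.2, -0.2, -0.5]
width: 0.0851
```

```bash
python3 -c "
from h import *
need(.5173,-.1875,.16,-12.7)"
```

```text
t 3.52 tcp [ 0.4999 -0.1651  0.2165] jaw -12.18 tilt [-0.0217 -0.0215] w 0.0851 F [-0.2 -0.2 -0.5] q6 -0.23
  yaw units 0.09 ; after the turn shift units [0.57 0.41 1.41]
  shift units now [0.57 0.42 1.41]
```

>>> jog_arm:
  deltas: [0.3,0.2,0.4,0.05,0.25,0.2,0.4,0.05,0,0,0.3,0,0,0,0.3,0,0,0,0,0,0,0,0,0]

```text
clock: 4.02
tool_pos: [0.515, -0.181, 0.1591]
orientation: [3.101, -0.34, -0.03]
ft_force: [-0.5, -1.1, 0.6]
width: 0.0852
```

Run:
```python
from h import *
need(.5173,-.1875,.048,-12.7)
for n,r in(("top",(190,280,280,390)),("scene",(160,300,220,360))):
    p,d=ctrl.camera(n);cv2.imwrite(f"pics/{n}1.png",cv2.resize(p[r[0]:r[1],r[2]:r[3],::-1],None,fx=4,fy=4,interpolation=2))
```

```text
t 4.02 tcp [ 0.515  -0.181   0.1591] jaw -12.52 tilt [-0.0216 -0.0201] w 0.0852 F [-0.5 -1.1  0.6] q6 -0.24
  yaw units 0.03 ; after the turn shift units [0.14 0.08 2.78]
  shift units now [0.14 0.08 2.78]
```

View pics/scene1.png

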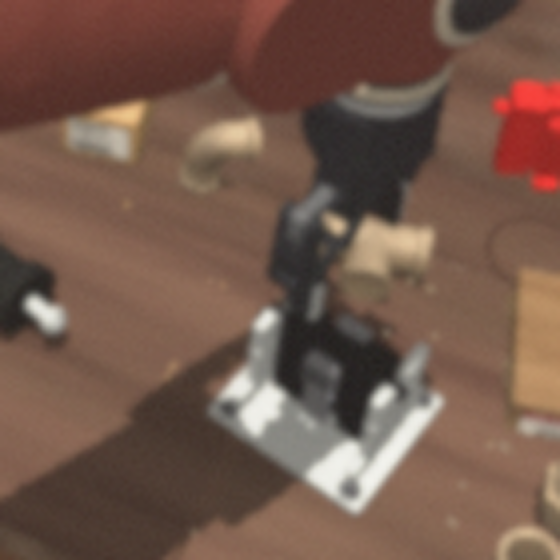

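View pics/top1.png

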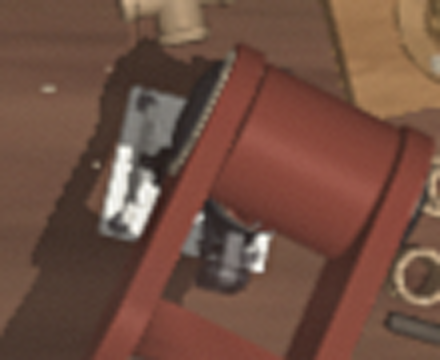

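>>> jog_arm:
  deltas: [0.14,0.08,0.2,0,0,0,0.3,0,0,0,0.3,0,0,0,0.3,0,0,0,0.3,0,0,0,0,0,0,0,0,0]

```text
clock: 4.7
tool_pos: [0.5198, -0.1873, 0.0994]
orientation: [3.099, -0.339, -0.025]
ft_force: [-1.0, -0.1, -0.2]
width: 0.085
```

Run:
```python
from h import *
need(.5173,-.1875,.048,-12.7)
```

```text
t 4.70 tcp [ 0.5198 -0.1873  0.0994] jaw -12.51 tilt [-0.0182 -0.0217] w 0.0850 F [-1.  -0.1 -0.2] q6 -0.24
  yaw units 0.03 ; after the turn shift units [-0.04 -0.01  1.29]
  shift units now [-0.04 -0.01  1.29]
```

>>> jog_arm:
  deltas: [-0.06,0,0.2,0.03,0,0,0.2,0,0,0,0.2,0,0,0,0.2,0,0,0,0.2,0,0,0,0.2,0,0,0,0,0,0,0,0,0]

```text
clock: 5.37
tool_pos: [0.5161, -0.1878, 0.0461]
orientation: [3.099, -0.345, -0.025]
ft_force: [0.7, 0.8, 0.8]
width: 0.0848
```

Run:
```python
from h import *
need(.5173,-.1875,.048,-12.7)
```

```text
t 5.37 tcp [ 0.5161 -0.1878  0.0461] jaw -12.71 tilt [-0.0185 -0.0215] w 0.0848 F [0.7 0.8 0.8] q6 -0.24
  yaw units -0.00 ; after the turn shift units [ 0.03 -0.01 -0.05]
  shift units now [ 0.03 -0.01 -0.05]
```

>>> jog_arm:
  deltas: [0,0,0,0,0,0,0,0,0,0,0,0,0,0,0,0,0,0,0,0,0,0,0,0,0,0,0,0,0,0,0,0,0,0,0,0]
  gripper: 0
  grip_force: 25

```text
clock: 6.12
tool_pos: [0.5179, -0.1885, 0.0483]
orientation: [3.098, -0.345, -0.018]
ft_force: [0.0, -0.6, 1.2]
width: 0.0311
```

Run:
```python
from h import *
need(.5173,-.1875,.16,-12.7)
p,d=ctrl.camera("scene");r=(160,300,220,360);cv2.imwrite("pics/scene2.png",cv2.resize(p[r[0]:r[1],r[2]:r[3],::-1],None,fx=4,fy=4,interpolation=2))
```

```text
t 6.12 tcp [ 0.5179 -0.1885  0.0483] jaw -12.71 tilt [-0.0142 -0.0233] w 0.0311 F [ 0.  -0.6  1.2] q6 -0.24
  yaw units -0.00 ; after the turn shift units [-0.05  0.05 -2.79]
  shift units now [-0.05  0.05 -2.79]
```

View pics/scene2.png

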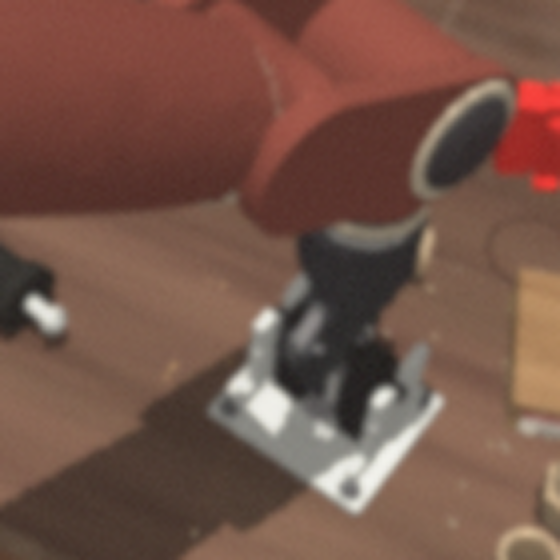

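>>> jog_arm:
  deltas: [0,0,-0.1,0,0,0,-0.2,0,0,0.01,-0.2,0,0,0,-0.2,0,0,0.01,-0.2,0,0,0,-0.2,0,0,0,0,0]

```text
clock: 6.75
tool_pos: [0.5175, -0.1878, 0.096]
orientation: [3.098, -0.345, -0.021]
ft_force: [0.7, -0.5, -1.4]
width: 0.031
```

Run:
```python
from h import *
need(.5179,-.1885,.17,-12.7)
```

```text
t 6.75 tcp [ 0.5175 -0.1878  0.096 ] jaw -12.71 tilt [-0.0161 -0.0224] w 0.0310 F [ 0.7 -0.5 -1.4] q6 -0.24
  yaw units -0.00 ; after the turn shift units [-0.01  0.06 -1.85]
  shift units now [-0.01  0.06 -1.85]
```

>>> jog_arm:
  deltas: [0,0.02,-0.3,0,0,0.01,-0.3,0,0,0.01,-0.3,0,0,0.01,-0.3,0,0,0,-0.3,0,0,0,-0.3,0,0,0,-0.3,0,0,0,0,0,0,0,0,0]

```text
clock: 7.5
tool_pos: [0.5192, -0.1882, 0.1924]
orientation: [3.097, -0.345, -0.015]
ft_force: [1.0, 0.5, -2.5]
width: 0.0313
```

Run:
```python
from h import *
need(.462,.267,.18,-12.7)
p,d=ctrl.camera("scene");r=(130,300,200,370);cv2.imwrite("pics/scene3.png",cv2.resize(p[r[0]:r[1],r[2]:r[3],::-1],None,fx=3.5,fy=3.5,interpolation=2))
np.savez("pics/scene3.npz",p=p,d=d)
```

```text
t 7.50 tcp [ 0.5192 -0.1882  0.1924] jaw -12.71 tilt [-0.0124 -0.0244] w 0.0313 F [ 1.   0.5 -2.5] q6 -0.24
  yaw units -0.00 ; after the turn shift units [ -3.89 -10.79   0.05]
  shift units now [ -3.9  -10.79   0.05]
```

View pics/scene3.png

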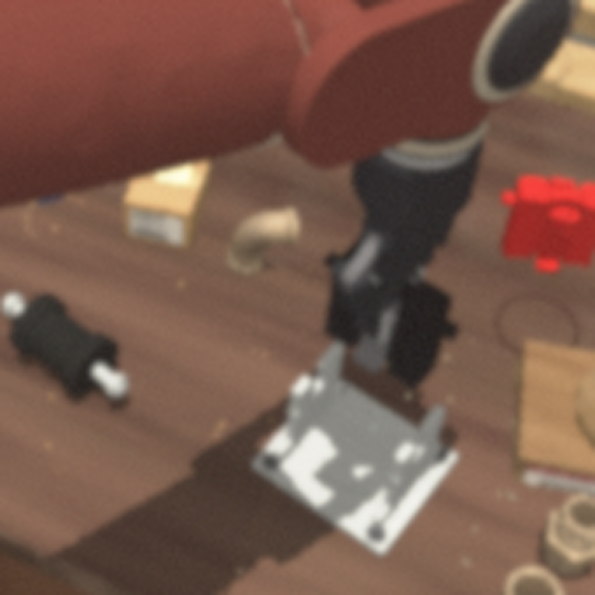

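>>> jog_arm:
  deltas: [-0.1,-0.3,0,0,-0.28,-0.75,0,0,-0.28,-0.75,0,0,-0.28,-0.75,0,0,-0.28,-0.75,0,0,-0.28,-0.75,0,0,-0.28,-0.75,0,0,-0.28,-0.75,0,0,-0.28,-0.75,0,0,-0.28,-0.75,0,0,-0.28,-0.75,0,0,-0.28,-0.75,0,0,-0.28,-0.75,0,0,-0.28,-0.75,0,0,-0.1,-0.3,0,0,0,0,0,0,0,0,0,0]

```text
clock: 8.97
tool_pos: [0.4419, 0.2758, 0.1652]
orientation: [3.094, -0.344, -0.061]
ft_force: [-0.1, -0.0, -2.2]
width: 0.0315
```

Run:
```python
from h import *
need(.462,.267,.18,-8)
```

```text
t 8.97 tcp [0.4419 0.2758 0.1652] jaw -12.73 tilt [-0.0417 -0.0233] w 0.0315 F [-0.1 -0.  -2.2] q6 0.64
  yaw units -0.79 ; after the turn shift units [ 0.51  0.16 -0.38]
  shift units now [ 0.52  0.12 -0.38]
```

>>> jog_arm:
  deltas: [0.2,0.05,0.2,0,0.2,0.05,0.3,0,0.15,0,0.3,0,0,0,0.3,0,0,0,0.3,0,0,0,0.3,0,0,0,0.3,0,0,0,0,0,0,0,0,0]

```text
clock: 9.72
tool_pos: [0.459, 0.2573, 0.0713]
orientation: [3.087, -0.356, -0.072]
ft_force: [1.0, -0.0, -2.2]
width: 0.0309
```

Run:
```python
from h import *
need(.462,.267,.045,-8)
p,d=ctrl.camera("scene");r=(130,300,100,270);cv2.imwrite("pics/scene4.png",cv2.resize(p[r[0]:r[1],r[2]:r[3],::-1],None,fx=3.5,fy=3.5,interpolation=2))
```

```text
t 9.72 tcp [0.459  0.2573 0.0713] jaw -13.21 tilt [-0.0496 -0.0274] w 0.0309 F [ 1.  -0.  -2.2] q6 0.61
  yaw units -0.87 ; after the turn shift units [ 0.07 -0.27  0.65]
  shift units now [ 0.05 -0.28  0.65]
```

View pics/scene4.png

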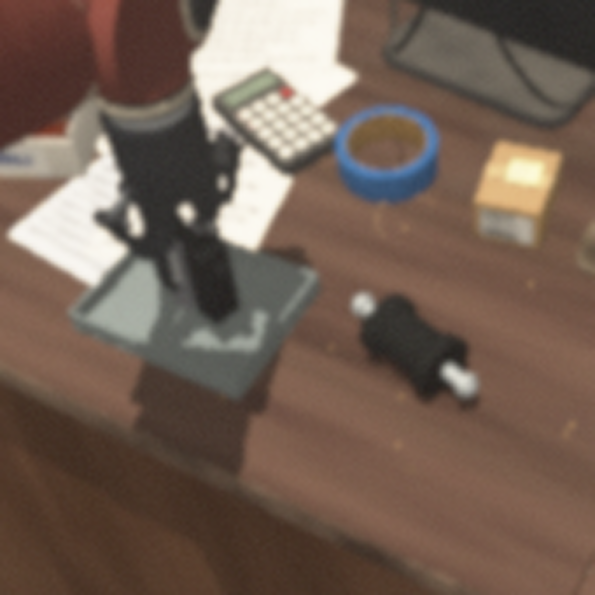

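>>> jog_arm:
  deltas: [0.05,-0.12,0.2,0,0,-0.12,0.15,0,0,0,0.1,0,0,0,0.08,0,0,0,0,0]

```text
clock: 10.18
tool_pos: [0.4638, 0.2681, 0.0499]
orientation: [3.09, -0.354, -0.065]
ft_force: [0.4, -0.8, -2.4]
width: 0.0311
```

Run:
```python
from h import *
need(.462,.267,.045,-8)
```

```text
t 10.18 tcp [0.4638 0.2681 0.0499] jaw -13.12 tilt [-0.0453 -0.0255] w 0.0311 F [ 0.4 -0.8 -2.4] q6 0.62
  yaw units -0.85 ; after the turn shift units [-0.04  0.03  0.13]
  shift units now [-0.03  0.03  0.13]
```

>>> jog_arm:
  deltas: [0,0,0.06,0,0,0,0.04,0,0,0,0.03,0,0,0,0,0]

```text
clock: 10.52
tool_pos: [0.4642, 0.2684, 0.0451]
orientation: [3.091, -0.354, -0.063]
ft_force: [0.6, -0.2, -2.6]
width: 0.0314
```

Run:
```python
from h import *
need(.462,.267,.045,-8)
```

```text
t 10.52 tcp [0.4642 0.2684 0.0451] jaw -13.10 tilt [-0.0437 -0.025 ] w 0.0314 F [ 0.6 -0.2 -2.6] q6 0.62
  yaw units -0.85 ; after the turn shift units [-0.05  0.04  0.  ]
  shift units now [-0.05  0.05  0.  ]
```

>>> jog_arm:
  deltas: [0,0,0.04,0,0,0,0.03,0,0,0,0.03,0,0,0,0,0]

```text
clock: 10.85
tool_pos: [0.4648, 0.2684, 0.0453]
orientation: [3.091, -0.354, -0.064]
ft_force: [0.4, -0.3, -2.4]
width: 0.0314
```

Run:
```python
from h import *
need(.462,.267,.045,-8)
```

```text
t 10.85 tcp [0.4648 0.2684 0.0453] jaw -13.09 tilt [-0.0442 -0.0251] w 0.0314 F [ 0.4 -0.3 -2.4] q6 0.62
  yaw units -0.85 ; after the turn shift units [-0.06  0.05  0.01]
  shift units now [-0.06  0.05  0.01]
```

>>> jog_arm:
  deltas: [0,0,0.1,0,0,0,0.05,0,0,0,0,0]

```text
clock: 11.1
tool_pos: [0.4668, 0.2688, 0.0454]
orientation: [3.091, -0.353, -0.06]
ft_force: [1.0, 0.1, -2.3]
width: 0.0311
```

Run:
```python
from h import *
need(.462,.267,.045,-8)
```

```text
t 11.10 tcp [0.4668 0.2688 0.0454] jaw -13.07 tilt [-0.0419 -0.0252] w 0.0311 F [ 1.   0.1 -2.3] q6 0.62
  yaw units -0.85 ; after the turn shift units [-0.11  0.06  0.02]
  shift units now [-0.11  0.07  0.02]
```

Run:
```python
from h import *
s=ctrl.state();print(s['qpos'],s['effort'],s['ft_force'],s['moment'])
for n,r in(("scene",(130,300,100,270)),("top",(180,300,100,220))):
    p,d=ctrl.camera(n);cv2.imwrite(f"pics/{n}5.png",cv2.resize(p[r[0]:r[1],r[2]:r[3],::-1],None,fx=3.5,fy=3.5,interpolation=2))
```

```text
[ 0.3881937   0.07315165  1.92275887 -0.00803527  1.19403836  0.61891767] [-2.44839303e-02 -3.65186512e+01 -3.32378089e+01 -2.92903266e-02
  3.16599151e-01 -8.56827653e-03] [ 1.00637492  0.12419871 -2.31910292] [ 0.01926227 -0.02538048  0.00176223]
```

View pics/scene5.png

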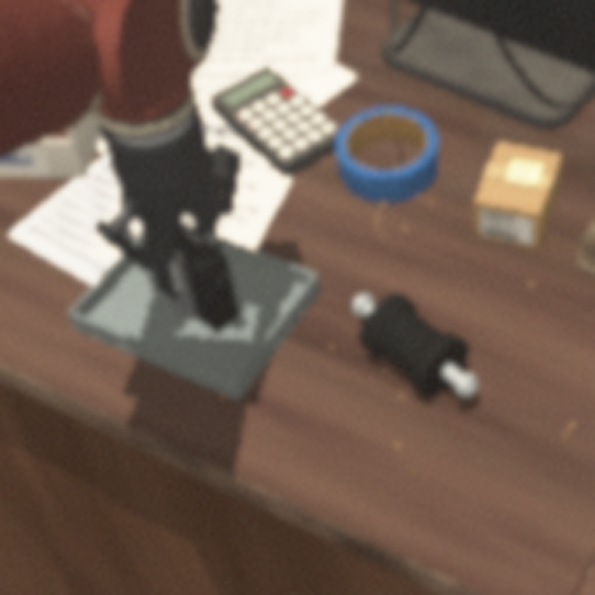

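>>> jog_arm:
  deltas: [-0.05,0,0.15,0,0,0,0,0]

```text
clock: 11.37
tool_pos: [0.4684, 0.2692, 0.0461]
orientation: [3.09, -0.353, -0.051]
ft_force: [1.2, 0.2, -2.5]
width: 0.0314
```

Run:
```python
from h import *
need(.462,.267,.045,-8)
s=ctrl.state();print(s['qpos'],s['effort'])
```

```text
t 11.37 tcp [0.4684 0.2692 0.0461] jaw -13.05 tilt [-0.0363 -0.0268] w 0.0314 F [ 1.2  0.2 -2.5] q6 0.62
  yaw units -0.84 ; after the turn shift units [-0.15  0.07  0.04]
  shift units now [-0.14  0.09  0.04]
[ 0.3895393   0.07302857  1.92133537 -0.01189538  1.19102555  0.6213678 ] [-1.15470034e-01 -3.68784928e+01 -3.34851551e+01 -1.57724787e-01
  4.31720177e-01  1.28231445e-02]
```

>>> jog_arm:
  deltas: [0,0,0,0,0,0,0,0,0,0,0,0,0,0,0,0,0,0,0,0,0,0,0,0]
  gripper: 85

```text
clock: 11.87
tool_pos: [0.4684, 0.2692, 0.0445]
orientation: [3.091, -0.353, -0.051]
ft_force: [1.1, -0.2, -0.6]
width: 0.0851
```

Run:
```python
from h import *
need(.462,.267,.18,-8)
for n,r in(("scene",(130,300,100,270)),):
    p,d=ctrl.camera(n);cv2.imwrite(f"pics/{n}6.png",cv2.resize(p[r[0]:r[1],r[2]:r[3],::-1],None,fx=3.5,fy=3.5,interpolation=2))
```

```text
t 11.87 tcp [0.4684 0.2692 0.0445] jaw -13.07 tilt [-0.0357 -0.0263] w 0.0851 F [ 1.1 -0.2 -0.6] q6 0.62
  yaw units -0.84 ; after the turn shift units [-0.26  0.18 -3.38]
  shift units now [-0.24  0.2  -3.38]
```

View pics/scene6.png

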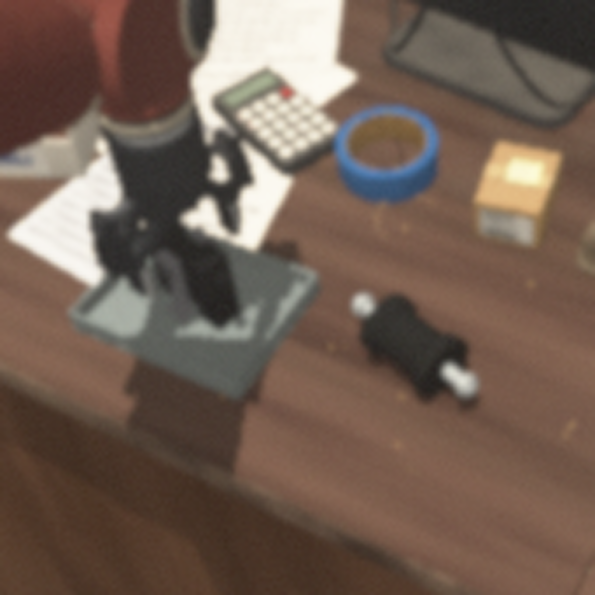

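Released and standing. Straight up, accounting for the tilt.

>>> jog_arm:
  deltas: [0,0,-0.2,0,0,0,-0.3,0,0,0,-0.4,0,0,0,-0.4,0,0,0,-0.5,0,0,0,-0.5,0,0,0,-0.5,0,0,0,-0.5,0,0,0,0,0,0,0,0,0]

```text
clock: 12.75
tool_pos: [0.4733, 0.2731, 0.1904]
orientation: [3.093, -0.353, -0.046]
ft_force: [0.3, 0.7, -0.6]
width: 0.0848
```

Run:
```python
from h import *
need(.5045,.0675,.18,-15.6)
r=(130,300,100,270);p,d=ctrl.camera("scene");cv2.imwrite(f"pics/scene7.png",cv2.resize(p[r[0]:r[1],r[2]:r[3],::-1],None,fx=3.5,fy=3.5,interpolation=2))
```

```text
t 12.75 tcp [0.4733 0.2731 0.1904] jaw -13.05 tilt [-0.0325 -0.0248] w 0.0848 F [ 0.3  0.7 -0.6] q6 0.62
  yaw units 0.43 ; after the turn shift units [2.14 4.73 0.36]
  shift units now [1.93 4.82 0.36]
```

View pics/scene7.png

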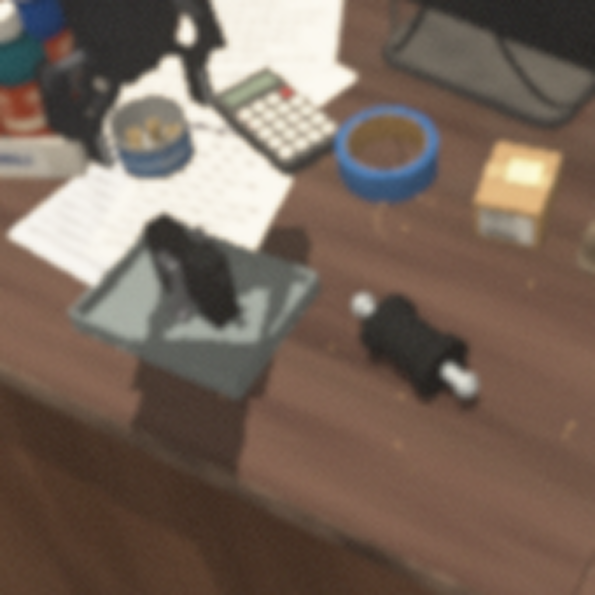

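>>> jog_arm:
  deltas: [0.1,0.3,0,0.2,0.24,0.6,0,0.2,0.24,0.6,0,0,0.24,0.6,0,0,0.24,0.6,0,0,0.24,0.6,0.1,0,0.24,0.6,0.1,0,0.24,0.5,0.1,0,0.1,0.2,0,0,0,0,0,0,0,0,0,0]

```text
clock: 13.72
tool_pos: [0.4886, 0.0601, 0.1687]
orientation: [3.073, -0.432, -0.079]
ft_force: [-0.3, -0.3, 0.4]
width: 0.0845
```

Run:
```python
from h import *
need(.5045,.0675,.12,-15.6)
```

```text
t 13.72 tcp [0.4886 0.0601 0.1687] jaw -16.07 tilt [-0.0554 -0.0294] w 0.0845 F [-0.3 -0.3  0.4] q6 0.27
  yaw units -0.08 ; after the turn shift units [ 0.39 -0.34  1.19]
  shift units now [ 0.39 -0.34  1.19]
```

>>> jog_arm:
  deltas: [0.2,-0.1,0.3,0,0.2,-0.1,0.3,0,0,-0.1,0.3,0,0,0,0.3,0,0,0,0.3,0,0,0,0,0,0,0,0,0]

```text
clock: 14.3
tool_pos: [0.502, 0.0707, 0.1028]
orientation: [3.076, -0.425, -0.084]
ft_force: [-0.3, -0.1, 1.1]
width: 0.0849
```

Run:
```python
from h import *
need(.5035,.0668,.007,-15.6)
```

```text
t 14.30 tcp [0.502  0.0707 0.1028] jaw -15.80 tilt [-0.0581 -0.028 ] w 0.0849 F [-0.3 -0.1  1.1] q6 0.29
  yaw units -0.03 ; after the turn shift units [ 0.18 -0.02  2.39]
  shift units now [ 0.18 -0.02  2.39]
```

>>> jog_arm:
  deltas: [0.06,0,0.3,0,0.06,0,0.3,0,0.06,0,0.3,0,0,0,0.3,0,0,0,0.3,0,0,0,0.3,0,0,0,0,0]

```text
clock: 14.88
tool_pos: [0.5064, 0.0662, 0.0256]
orientation: [3.076, -0.426, -0.077]
ft_force: [-1.4, 0.0, -0.7]
width: 0.0845
```

Run:
```python
from h import *
need(.5035,.0668,.007,-15.6)
r=(130,300,140,310);p,d=ctrl.camera("scene");cv2.imwrite(f"pics/scene8.png",cv2.resize(p[r[0]:r[1],r[2]:r[3],::-1],None,fx=3.5,fy=3.5,interpolation=2))
```

```text
t 14.88 tcp [0.5064 0.0662 0.0256] jaw -15.81 tilt [-0.0537 -0.0281] w 0.0845 F [-1.4  0.  -0.7] q6 0.29
  yaw units -0.03 ; after the turn shift units [-0.05 -0.02  0.47]
  shift units now [-0.05 -0.02  0.47]
```

View pics/scene8.png

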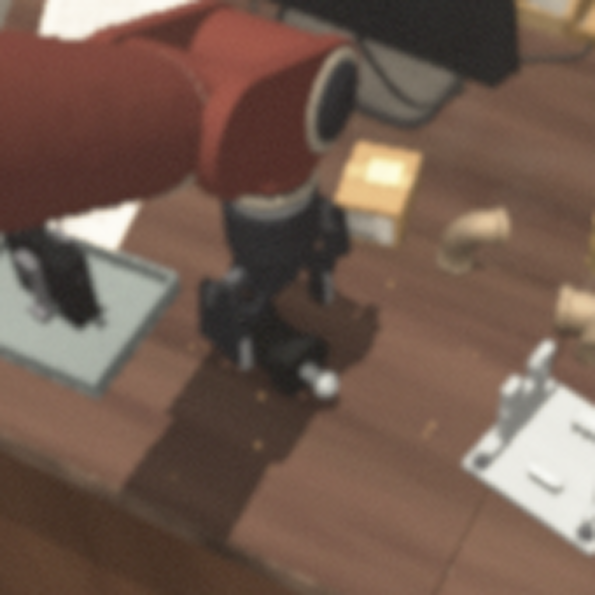

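>>> jog_arm:
  deltas: [-0.06,0,0.15,0,0,0,0.15,0,0,0,0.12,0,0,0,0,0]

```text
clock: 15.27
tool_pos: [0.5055, 0.0661, 0.0103]
orientation: [3.077, -0.426, -0.069]
ft_force: [-0.4, 0.1, 0.1]
width: 0.085
```

Run:
```python
from h import *
need(.5035,.0668,.007,-15.6)
```

```text
t 15.27 tcp [0.5055 0.0661 0.0103] jaw -15.82 tilt [-0.0484 -0.0281] w 0.0850 F [-0.4  0.1  0.1] q6 0.29
  yaw units -0.04 ; after the turn shift units [-0.05 -0.01  0.09]
  shift units now [-0.05 -0.01  0.09]
```

>>> jog_arm:
  deltas: [0,0,0.05,0,0,0,0,0,0,0,0,0,0,0,0,0,0,0,0,0,0,0,0,0,0,0,0,0,0,0,0,0]
  gripper: 0
  grip_force: 40

```text
clock: 15.93
tool_pos: [0.506, 0.0662, 0.009]
orientation: [3.077, -0.426, -0.066]
ft_force: [-0.6, 0.1, -1.0]
width: 0.0428
```

Run:
```python
from h import *
need(.5035,.0668,.16,-15.6)
```

```text
t 15.93 tcp [0.506  0.0662 0.009 ] jaw -15.81 tilt [-0.0466 -0.028 ] w 0.0428 F [-0.6  0.1 -1. ] q6 0.29
  yaw units -0.03 ; after the turn shift units [-0.21  0.15 -3.77]
  shift units now [-0.21  0.15 -3.77]
```

>>> jog_arm:
  deltas: [0,0,-0.2,0,0,0,-0.4,0,0,0,-0.5,0,0,0,-0.5,0,0,0,-0.5,0,0,0,-0.5,0,0,0,-0.5,0,0,0,-0.4,0,0,0,0,0,0,0,0,0]

```text
clock: 16.77
tool_pos: [0.509, 0.0704, 0.1542]
orientation: [3.076, -0.426, -0.078]
ft_force: [-1.2, 0.4, -3.7]
width: 0.0424
```

Run:
```python
from h import *
need(.5178,-.1875,.15,-12.7)
r=(100,270,140,310);p,d=ctrl.camera("scene");cv2.imwrite(f"pics/scene9.png",cv2.resize(p[r[0]:r[1],r[2]:r[3],::-1],None,fx=3.5,fy=3.5,interpolation=2))
```

```text
t 16.77 tcp [0.509  0.0704 0.1542] jaw -15.82 tilt [-0.0546 -0.0277] w 0.0424 F [-1.2  0.4 -3.7] q6 0.29
  yaw units -0.52 ; after the turn shift units [1.64 6.24 0.27]
  shift units now [1.97 6.14 0.27]
```

View pics/scene9.png

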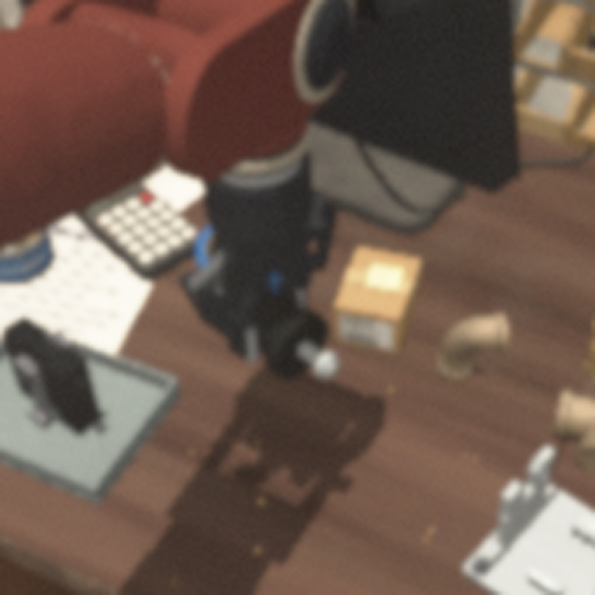

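Run:
```python
from h import *
P,D=ctrl.camera("top");S,SD=ctrl.camera("scene");np.savez("pics/b.npz",P=P,D=D,S=S,SD=SD)
for n,p,d,r in(("top",P,D,(205,262,295,362)),("scene",S,SD,(225,292,265,340))):
    p=p.astype(int);R=np.zeros(p.shape[:2],bool);R[r[0]:r[1],r[2]:r[3]]=1
    m=(R&(p.min(2)>110)&(p.max(2)-p.min(2)<45)).astype(np.uint8)
    c=max(cv2.findContours(m,0,1)[0],key=cv2.contourArea)
    q=np.array([ray(n,u,v,.008)[:2]*1000 for u,v in c[:,0]],np.float32)
    print(n,cv2.minAreaRect(q))
    C=cloud(n,d);g=C[R&(C[...,2]>.08)&(C[...,2]<.1)][:,:2]*1000
    rr=cv2.minAreaRect(g.astype(np.float32));print(" cheek tops",rr,len(g))
    a=np.radians(77.3);yy=np.array([np.cos(a),np.sin(a)]);xx=np.array([yy[1],-yy[0]])
    o=np.array([517.8,-187.5]);b=np.stack([(g-o)@xx,(g-o)@yy],1)
    for s in(1,-1):
        k=b[b[:,1]*s>20];print("  side",s,len(k),np.median(k,0),k.min(0),k.max(0),np.histogram(k[:,0],np.arange(-36,37,6))[0])
    cv2.imwrite(f"pics/{n}b.png",cv2.resize(p[r[0]:r[1],r[2]:r[3],::-1].astype(np.uint8),None,fx=8,fy=8,interpolation=2))
```

```text
top ((518.4331665039062, -189.37994384765625), (129.64366149902344, 113.91625213623047), 77.27564239501953)
 cheek tops ((517.5073852539062, -188.6535186767578), (101.08821868896484, 58.87975311279297), 77.1094741821289) 108
  side 1 52 [ 0.48554377 45.96484663] [-28.79709634  40.91853316] [29.56188071 49.42260864] [0 7 8 6 5 0 0 5 6 8 7 0]
  side -1 56 [  9.02558485 -45.51867069] [-29.61459885 -51.65124807] [ 29.24660027 -42.09724523] [0 8 8 6 4 0 0 7 8 7 8 0]
scene ((534.1318969726562, -181.58297729492188), (147.0742950439453, 148.94912719726562), 77.42436981201172)
 cheek tops ((516.005126953125, -186.23257446289062), (100.26419067382812, 59.22474670410156), 77.44096374511719) 134
  side 1 65 [ 7.08015471 45.34857476] [-31.7485362   42.32898782] [27.46768763 51.01278039] [ 5 11  7  5  3  0  1  9 12  7  5  0]
  side -1 69 [  7.874069  -45.6827298] [-31.37101193 -49.23277138] [ 27.70536052 -40.62157395] [ 5 11  8  7  1  0  1 14  9  7  6  0]
```

View pics/topb.png

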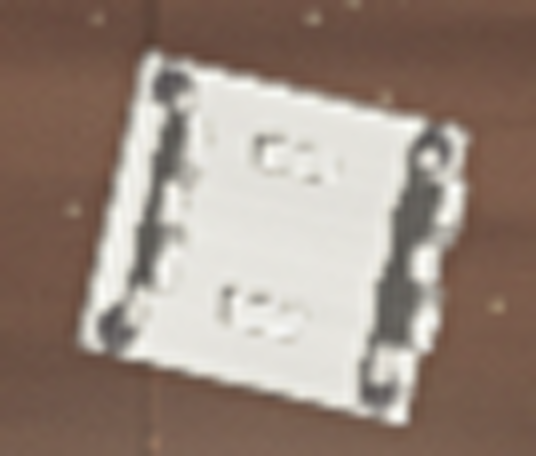

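View pics/sceneb.png

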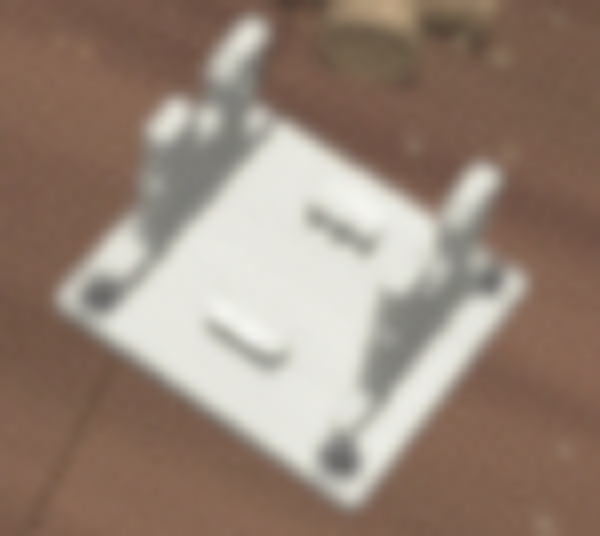

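>>> jog_arm:
  deltas: [0.1,0.3,-0.05,-0.25,0.2,0.55,-0.05,-0.25,0.2,0.55,-0.05,0,0.2,0.55,-0.05,0,0.2,0.55,0,0,0.2,0.55,0,0,0.2,0.55,0,0,0.2,0.55,0,0,0.15,0.55,0,0,0.1,0.5,0,0,0.05,0.3,0,0,0,0,0,0,0,0,0,0]

```text
clock: 18.0
tool_pos: [0.5177, -0.1664, 0.141]
orientation: [3.094, -0.337, -0.145]
ft_force: [0.1, 0.2, -1.8]
width: 0.0429
```

Run:
```python
from h import *
need(.5166,-.1881,.10,-12.7)
```

```text
t 18.00 tcp [ 0.5177 -0.1664  0.141 ] jaw -12.52 tilt [-0.0952 -0.0161] w 0.0429 F [ 0.1  0.2 -1.8] q6 -0.19
  yaw units 0.03 ; after the turn shift units [0.18 0.5  1.03]
  shift units now [0.18 0.5  1.03]
```

>>> jog_arm:
  deltas: [0.07,0.25,0,0,0.07,0.25,0,0,0,0,0,0,0,0,0,0]

```text
clock: 18.33
tool_pos: [0.5182, -0.1862, 0.1392]
orientation: [3.096, -0.332, -0.15]
ft_force: [0.3, -0.1, -2.4]
width: 0.0424
```

```bash
cat >> h.py <<'E'
def seat(h,cx=.5175,cy=-.1875):
    "roller centre = TCP -0.020*toolz ; want it at (cx,cy,.070+h)"
    R=Ro.from_rotvec(ctrl.state()['orientation']).as_matrix()
    t=np.array([cx,cy,.070+h])+.0195*R[:,2]
    print("roller now (bracket frame, mm):",end=' ')
    d=(ctrl.state()['tool_pos']-.0195*R[:,2]-np.array([cx,cy,.07]))*1000
    a=np.radians(-12.7);print(np.round([d[0]*np.cos(a)+d[1]*np.sin(a),-d[0]*np.sin(a)+d[1]*np.cos(a),d[2]],1))
    need(*t,-12.7)
E
python3 - <<'E'
from h import *
seat(.04)
r=(130,300,200,370);p,d=ctrl.camera("scene");cv2.imwrite(f"pics/scene10.png",cv2.resize(p[r[0]:r[1],r[2]:r[3],::-1],None,fx=3.5,fy=3.5,interpolation=2))
E
```

```text
roller now (bracket frame, mm): [ 2.2  2.1 88.6]
t 18.33 tcp [ 0.5182 -0.1862  0.1392] jaw -12.34 tilt [-0.0981 -0.0139] w 0.0424 F [ 0.3 -0.1 -2.4] q6 -0.23
  yaw units 0.06 ; after the turn shift units [0.06 0.01 1.22]
  shift units now [0.06 0.01 1.22]
```

View pics/scene10.png

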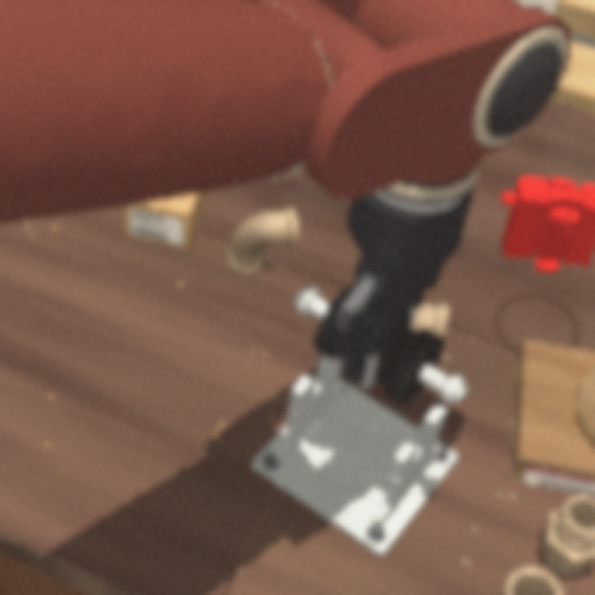

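Run:
```python
from h import *
p,d=ctrl.camera("scene");q=p.astype(int)
m=((q.min(2)>105)&(q.max(2)-q.min(2)<50)).astype(np.uint8)
n,l,st,c=cv2.connectedComponentsWithStats(m)
for i in range(1,n):
    if 8<st[i,4]<300 and 280<c[i][0]<340 and 205<c[i][1]<248: print(c[i],st[i],ray("scene",*c[i],.1586))
for sy in(46,62,-46,-62):
    a=np.radians(77.3);X=np.array([.5197,-.185,.1586])+np.array([np.cos(a),np.sin(a),0])*sy/1000;print(sy,X,proj("scene",X))
```

```text
[302.1        213.86666667] [299 210   7   9  30] [ 0.554904   -0.15673236  0.1586    ]
[288.7        215.95714286] [284 212  10   9  70] [ 0.53283544 -0.12857058  0.1586    ]
46 [ 0.52981293 -0.14012541  0.1586    ] [292.43301553 218.40678907]
62 [ 0.53333046 -0.12451686  0.1586    ] [287.31484387 215.25805639]
-46 [ 0.50958707 -0.22987459  0.1586    ] [323.35658739 237.43117268]
-62 [ 0.50606954 -0.24548314  0.1586    ] [329.00970149 240.90900544]
```

>>> jog_arm:
  deltas: [0.03,0,0.25,0.06,0.03,0,0.25,0,0,0,0.25,0,0,0,0.2,0,0,0,0,0]

```text
clock: 18.85
tool_pos: [0.5169, -0.1857, 0.0975]
orientation: [3.095, -0.34, -0.148]
ft_force: [-1.2, -0.0, -3.4]
width: 0.043
```

Run:
```python
from h import *
seat(.02)
```

```text
roller now (bracket frame, mm): [ 0.8  2.3 46.9]
t 18.85 tcp [ 0.5169 -0.1857  0.0975] jaw -12.61 tilt [-0.0972 -0.0142] w 0.0430 F [-1.2 -0.  -3.4] q6 -0.22
  yaw units 0.01 ; after the turn shift units [0.04 0.03 0.67]
  shift units now [0.04 0.03 0.67]
```

>>> jog_arm:
  deltas: [0.01,0.1,0.1,0,0.02,0,0.2,0,0.01,0,0.2,0,0.01,0,0.15,0,0,0,0,0]

```text
clock: 19.27
tool_pos: [0.5145, -0.1906, 0.0676]
orientation: [3.095, -0.34, -0.152]
ft_force: [-0.5, -0.5, -2.3]
width: 0.043
```

Run:
```python
from h import *
seat(.005)
r=(160,300,220,360);p,d=ctrl.camera("scene");cv2.imwrite(f"pics/scene11.png",cv2.resize(p[r[0]:r[1],r[2]:r[3],::-1],None,fx=4,fy=4,interpolation=2))
```

```text
roller now (bracket frame, mm): [-0.4 -3.  17. ]
t 19.27 tcp [ 0.5145 -0.1906  0.0676] jaw -12.61 tilt [-0.0991 -0.0133] w 0.0430 F [-0.5 -0.5 -2.3] q6 -0.22
  yaw units 0.01 ; after the turn shift units [ 0.04 -0.09  0.29]
  shift units now [ 0.04 -0.09  0.29]
```

View pics/scene11.png

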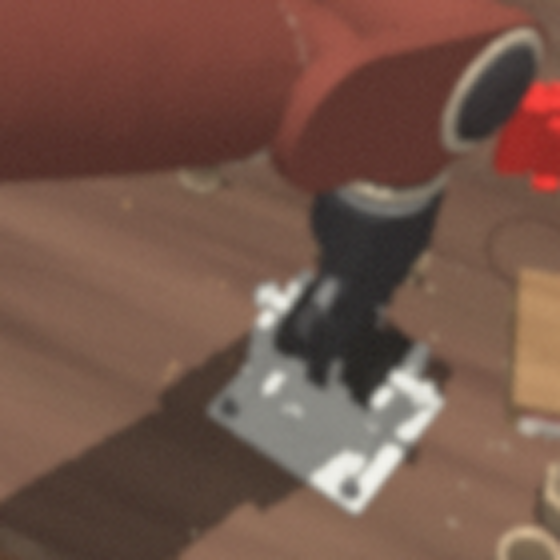

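>>> jog_arm:
  deltas: [0.02,-0.06,0.1,0,0.02,0,0.1,0,0,0,0.1,0,0,0,0,0]

```text
clock: 19.65
tool_pos: [0.5167, -0.189, 0.0559]
orientation: [3.095, -0.339, -0.147]
ft_force: [-0.4, 0.4, -2.5]
width: 0.0426
```

Run:
```python
from h import *
seat(.0)
```

```text
roller now (bracket frame, mm): [ 1.4 -1.   5.3]
t 19.65 tcp [ 0.5167 -0.189   0.0559] jaw -12.61 tilt [-0.0965 -0.0145] w 0.0426 F [-0.4  0.4 -2.5] q6 -0.22
  yaw units 0.02 ; after the turn shift units [-0.02 -0.03  0.13]
  shift units now [-0.02 -0.03  0.13]
```

>>> jog_arm:
  deltas: [-0.02,0,0.08,0,0,0,0.06,0,0,0,0,0]

```text
clock: 19.9
tool_pos: [0.5159, -0.1891, 0.0512]
orientation: [3.094, -0.339, -0.146]
ft_force: [-0.5, -0.5, -1.4]
width: 0.0428
```

Run:
```python
from h import *
seat(.0)
```

```text
roller now (bracket frame, mm): [ 0.6 -1.2  0.6]
t 19.90 tcp [ 0.5159 -0.1891  0.0512] jaw -12.60 tilt [-0.0958 -0.015 ] w 0.0428 F [-0.5 -0.5 -1.4] q6 -0.22
  yaw units 0.02 ; after the turn shift units [-0.01 -0.03  0.01]
  shift units now [-0.01 -0.03  0.01]
```

>>> jog_arm:
  deltas: [0,0,0.08,0,0,0,0.06,0]

```text
clock: 20.07
tool_pos: [0.5161, -0.1891, 0.0509]
orientation: [3.095, -0.34, -0.149]
ft_force: [-6.1, 4.7, 10.8]
width: 0.0431
```

Run:
```python
from h import *
seat(.0)
```

```text
roller now (bracket frame, mm): [ 0.8 -1.2  0.3]
t 20.07 tcp [ 0.5161 -0.1891  0.0509] jaw -12.61 tilt [-0.0977 -0.0141] w 0.0431 F [-6.1  4.7 10.8] q6 -0.22
  yaw units 0.01 ; after the turn shift units [-0.02 -0.03  0.01]
  shift units now [-0.02 -0.03  0.01]
```

The roller is blocked at the seated height with 11 N up on the tool, so it is on the slot bottoms. Releasing.

>>> jog_arm:
  deltas: [0,0,0,0,0,0,0,0,0,0,0,0,0,0,0,0]

```text
clock: 20.4
tool_pos: [0.5171, -0.1897, 0.052]
orientation: [3.094, -0.339, -0.144]
ft_force: [-0.1, -0.1, -2.8]
width: 0.0429
```

>>> jog_arm:
  deltas: [0,0,0,0,0,0,0,0,0,0,0,0,0,0,0,0,0,0,0,0,0,0,0,0,0,0,0,0]
  gripper: 85

```text
clock: 20.98
tool_pos: [0.5182, -0.1905, 0.0529]
orientation: [3.093, -0.34, -0.14]
ft_force: [0.6, 0.7, 0.2]
width: 0.0851
```

Run:
```python
from h import *
seat(.1)
r=(160,300,220,360);p,d=ctrl.camera("scene");cv2.imwrite(f"pics/scene12.png",cv2.resize(p[r[0]:r[1],r[2]:r[3],::-1],None,fx=4,fy=4,interpolation=2))
```

```text
roller now (bracket frame, mm): [ 3.1 -2.   2.3]
t 20.98 tcp [ 0.5182 -0.1905  0.0529] jaw -12.62 tilt [-0.0922 -0.0171] w 0.0851 F [0.6 0.7 0.2] q6 -0.22
  yaw units 0.01 ; after the turn shift units [-0.29  0.04 -2.43]
  shift units now [-0.29  0.04 -2.43]
```

View pics/scene12.png

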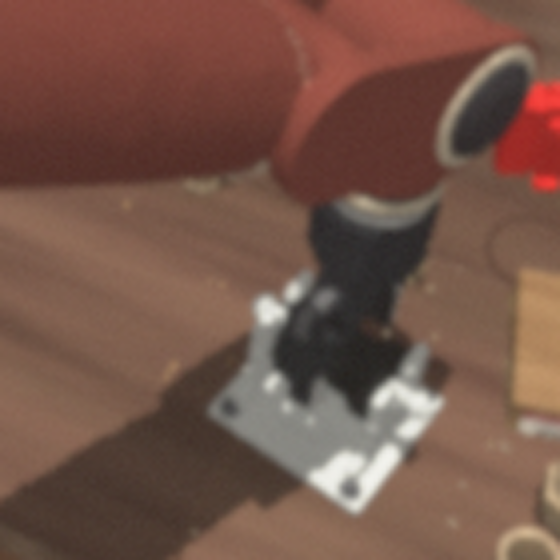

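>>> jog_arm:
  deltas: [-0.02,0,-0.2,0,-0.03,0,-0.3,0,-0.03,0,-0.3,0,-0.04,0,-0.4,0,-0.04,0,-0.4,0,-0.05,0,-0.5,0,-0.05,0,-0.5,0,-0.05,0,-0.5,0,0,0,0,0]

```text
clock: 21.78
tool_pos: [0.5181, -0.1853, 0.1923]
orientation: [3.092, -0.339, -0.132]
ft_force: [1.0, -0.4, 2.3]
width: 0.085
```

>>> jog_arm:
  deltas: [-0.2,-0.4,-0.2,0,-0.2,-0.6,-0.1,0,-0.2,-0.6,-0.1,0,-0.2,-0.6,-0.1,0,-0.2,-0.6,-0.1,0,-0.2,-0.6,-0.1,0,-0.1,-0.3,0,0,0,0,0,0,0,0,0,0,0,0,0,0]

```text
clock: 22.62
tool_pos: [0.5019, -0.0241, 0.2273]
orientation: [3.089, -0.343, -0.112]
ft_force: [0.7, -0.6, -0.7]
width: 0.0848
```

Run:
```python
from h import *
seat(.1)
S,SD=ctrl.camera("scene");P,D=ctrl.camera("top")
C=cloud("top",D)
for n,p,d in(("top",P,D),("scene",S,SD)):
    q=p.astype(int);C=cloud(n,d)
    a=np.radians(77.3);yy=np.array([np.cos(a),np.sin(a)]);xx=np.array([yy[1],-yy[0]]);o=np.array([.5172,-.1875])
    bx=(C[...,:2]-o)@xx*1000;by=(C[...,:2]-o)@yy*1000;z=C[...,2]*1000
    k=(np.abs(bx)<34)&(np.abs(by)<75)&(z>40)&(q.max(2)<80)
    print(n,"black",k.sum(),bx[k].min(),bx[k].max(),by[k].min(),by[k].max(),"z95",np.percentile(z[k],95) if k.any() else 0)
    for lo,hi in((-72,-51),(51,72)):
        e=(np.abs(bx)<13)&(by>lo)&(by<hi)&(z>45)
        print("  end",lo,hi,e.sum(),np.median(bx[e]) if e.any() else 0,np.sort(z[e])[-8:])
cv2.imwrite("pics/sF.png",cv2.resize(S[170:300,100:350,::-1],None,fx=3,fy=3,interpolation=2))
cv2.imwrite("pics/tF.png",cv2.resize(P[190:290,130:380,::-1],None,fx=3.2,fy=3.2,interpolation=2))
```

```text
roller now (bracket frame, mm): [-49.8 156.8 176.7]
t 22.62 tcp [ 0.5019 -0.0241  0.2273] jaw -12.74 tilt [-0.0753 -0.0234] w 0.0848 F [ 0.7 -0.6 -0.7] q6 0.05
  yaw units -0.01 ; after the turn shift units [1.37 3.84 1.98]
  shift units now [1.38 3.84 1.98]
top black 447 -25.807509523829058 27.566127340419186 -38.70941058608616 35.622632913126004 z95 100.09660832905482
  end -72 -51 37 1.3492624220716884 [79.87614782 79.89001939 80.73101188 81.69581867 81.92309031 82.63714817
 85.67790678 87.26605456]
  end 51 72 0 0 []
scene black 483 -28.05919970078414 20.341858568098207 -39.20958572873243 35.381332503925194 z95 96.74134544384145
  end -72 -51 45 -2.369897693599401 [77.56084451 77.58122454 77.83655309 77.8787309  78.92100034 79.48596075
 79.89878062 80.30258814]
  end 51 72 28 -2.2794346743312914 [77.04729053 77.18784996 77.39246099 77.84159818 78.10660836 78.23295475
 78.38474402 78.64013784]
```

View pics/sF.png

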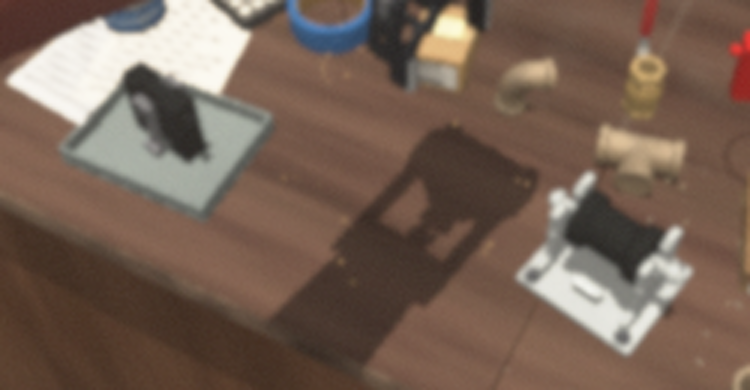

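View pics/tF.png

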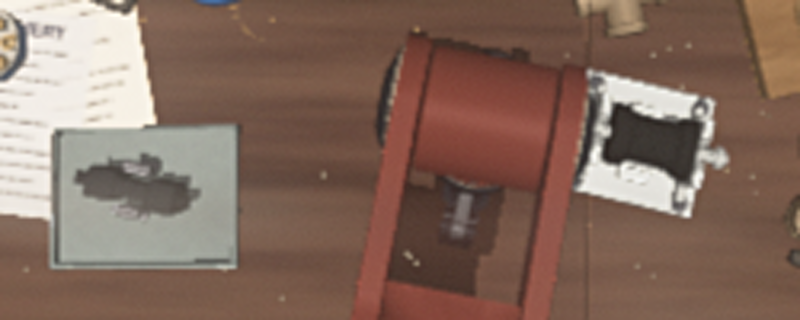

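Seated: both collar tops read about 78–80 mm (80 expected) and the roller is about 2 mm off centre in y. The spacer stands in the tray and the arm is clear.

```bash
python3 -c "
from cell import ctrl
print(ctrl.job_done())"
```

```text
the job is handed in; nothing more can be done
None
```

The job is handed in. I finished at about 22.7 s of the 69 s allowed; `job_done()` gives no verdict.

**What I did**
- **Spacer:** I pinched its two buttons with 25 N (the fingers stopped at 31 mm, so both were right in). I lifted it straight out, stood it on the tray floor and let go.
- **Roller:** I gripped it by its middle with 40 N and lowered it into the slots. It stopped 0.3 mm above the computed seat height, with about 11 N pushing up on the tool. Only then did I open the fingers.

**Last checks**
- **Height:** in the scene view, both collar tops are at about 78–80 mm, against 80 mm expected when seated.
- **Position:** the roller is about 1.6 mm off the middle in y. The spindle is within about 2.5 mm of the slots' centre lines; the top view read +1.3 mm and the scene view −2.3 mm.
- **Spacer and arm:** the spacer stands in the tray, and the arm is clear of everything.

**What disagreed**
- **Tool tilt:** the tool tilted by up to 5.6° during the sideways moves, and the jog cannot correct it. I allowed for it when working out positions.
- **Camera agreement:** the two cameras differed by about 2.5 mm on the bracket's position.
- **One end from the top:** the roller's +y end was hidden by the arm in the last top view, so only the scene view checked it.
- **Before letting go:** the tool rose about 1 mm after touchdown, while still holding the roller, so the roller may have settled by up to about 1–2 mm when released.

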